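# Set and lock the bench air regulator

## Task

Set the air pressure for the bench: turn the black knob on the blue sloping panel until its white line points at the orange mark, then pull the knob straight out of the panel as far as it goes, so that it locks, and let go of it. Leave the bottles, cups, jar and spatula standing or lying where they are.

Things in the scene. Friction and masses are not known exactly. Their poses are not given: they have to be found in the camera images.
- console: Air regulator console fixed to the bench: white sloped-desk housing 200 mm deep (x), 240 wide (y), 105 high. Origin: centre of its underside; x to its back, z up. From its 40 mm high front edge a blue panel rises to the back at 25 degrees from level over 140 mm of depth. On it the knob (right half, seen from the front) and, 117 mm from the knob's axis, a gauge of 68 mm diameter, 11 mm proud.
- knob_grip (a point): Black knob: skirt of 54 mm diameter, top 10 mm above the panel; on it a grip bar 44 mm long, 15 wide, from 10 to 41 mm above the panel (knob pushed in). Point: on the knob's axis, inside the bar, 31 mm above the panel (21 above the skirt); turns and slides with the knob. z: the axis, straight out of the panel; x: along the bar to its white-line end; y: across the bar (pinch it along y).
- knob_pointer (a point): Outer end of the white pointer line on top of the knob's bar, 22 mm from the axis, 41 mm above the panel when the knob is pushed in; the line runs from the axis to this point and down the end of the bar.
- mark_tab (a point): Top of the orange mark, a fixed tab 16 mm long and 11 mm wide, 6 mm high above the panel, beside the knob's skirt and 38 mm from the knob's axis. Its x axis points from the knob's axis outward through the mark, its z axis straight out of the panel.
- knob_turn (a joint): Rotation of the knob, rad, growing clockwise as seen looking at the panel; 0 when the white line points straight up the slope; stops at -2.4 and 2.4. Takes 0.06 N m and stays where it is left. The white line is at the mark when this equals joint mark. At the start it is 0.5 to 1.5 rad short of the mark, so turn clockwise.
- knob_pull (a joint): How far the knob is pulled straight out of the panel, m: 0 pushed in (as at the start), 0.012 fully out and locked. It takes about 5 N and stays where it is left. A pin inside lets it out by more than about 2 mm only while the white line is within about 9 degrees of the middle of the orange mark; once out, the pin keeps it from turning away.
- mark (a joint): Angle of the orange mark, rad, counted as for knob_turn (0 straight up the slope, growing clockwise). Fixed during the task.
- amber_bottle: Loose amber bottle with black cap, 60 mm diameter, 120 mm tall; origin at the centre of its underside. Bystander.
- white_bottle: Loose white bottle with red cap, 56 mm diameter, 110 mm tall; origin at the centre of its underside. Bystander.
- jar: Loose glass jar with blue lid, 64 mm diameter, 70 mm tall; origin at the centre of its underside. Bystander.
- cup_a: Loose clear plastic cup, 52 mm across the rim, 45 mm tall; origin at the centre of its underside. Bystander in front of the console.
- cup_b: Loose clear plastic cup, the same as cup_a. Bystander in front of the console.
- spatula: Loose steel spatula, 160 mm long, lying behind the console; origin under its middle. Bystander.

How it is judged:
On the way, in this order (a step that is already met when the one before it is completed fails the run):
1. with the knob still pushed in, its white line is turned to the orange mark (y of knob_pointer in the frame of mark_tab between -0.0045 and 0.0045 m and x of knob_pointer in the frame of mark_tab above -0.025 m and value of joint knob_pull below 0.003 m), for 0.2 s.
2. the knob is pulled out to its locked position at the mark (y of knob_pointer in the frame of mark_tab between -0.0045 and 0.0045 m and x of knob_pointer in the frame of mark_tab above -0.025 m and value of joint knob_pull above 0.009 m), for 0.2 s.
At the end, for the whole second after the job is handed in: The knob is pulled out at least 9 of its 12 mm, its white line points at the orange mark (tip of the line within 4.5 mm, about 12 degrees, to either side), and the fingers touch nothing (all of step 2 and contact force between the fingers and anything else below 0.5 N).
It fails at once if a bottle, cup, jar or the spatula is moved by more than 30 mm or a container is tipped over (distance of any of amber_bottle, white_bottle, jar, cup_a, cup_b, spatula from where it was at the start of the episode above 0.03 m or angle between any of amber_bottle, white_bottle, jar, cup_a, cup_b's own z axis and vertical above 0.6 rad).
It also fails if it takes over 35 s, if anything falls off the work surface, if the arm or the gripper's body presses on something with over 40 N, if the wrist force passes 120 N, or if a joint passes its speed limit or range.

## Robot

A 7-joint arm with a two-finger parallel gripper is mounted at the origin on the work surface. World frame = base frame: x ahead of the robot, y to its left, z up, the work surface at z = 0. Lengths are in m, angles in rad, forces in N, time in s.
With the tool pointing down it reaches from about 0.425 to 0.925 m from the base axis. Payload 6.8 kg.
Tool frame: the origin (TCP) lies at the very end of the fingers, on their centre line; the grasp point (between the pads) lies 19 mm behind it; z points along the fingers, y is the line along which they close (so a half turn about z gives the same grasp; the last joint's range is limited). The gripper opens to 85 mm and grips with 20 to 120 N. Pads are 22 mm wide; open, the fingers measure 114 mm over their backs; the gripper's body (76 mm by 85 mm) begins 54 mm behind the grasp point. The pads swing forward as they close: fully open they stand 13 mm farther back than shut.
Start: joints at [-1.369, 0.477, 0.022, 1.555, -0.011, 1.109, -0.083], TCP at [0.206, 0.643, 0.231] pointing down, gripper open.
Joint ranges: [-2.96, 2.96], [-0.34, 2.1], [-1.41, 1.46], [0.24, 2.44], [-1.37, 4.51], [0.17, 1.92], [-2.96, 2.96]. Speed limits (rad/s): [2.39, 2.39, 3.14, 3.14, 3.14, 3.14, 3.14].

## Interface

Orientations are given as a rotation vector (axis times angle).
In Python, from bench import get_obs, viewer, r gives the robot as it stands. The module is installed in compiled form; this text tells all that it offers.
- The arm moves only by the tool play_rows, never from a script. Its argument "commands" is a list that holds one entry, the list of rows, each a list of 5 numbers: the gripper's target within -1 to 1 (shut at 1, half-way at 0, fully open at -1), then the shift along the tool's x, y, z scaled (see below), then the turn about the tool's z scaled (see below). A call has 1 to 12 rows; each row is the pose to reach, as a shift and turn from the pose commanded when the call began, along the tool's axes at that moment; what a row does not reach only later rows make up. The controller multiplies each number of a shift by 0.2 m and each number of a turn by pi/2 rad. A row lasts 1/12 s, in which the tool goes at most 41.7 mm and 7.16 degrees, less where a joint would pass 70% of its speed; a pose out of reach is approached as far as the arm can. A call with a number of a shift or a turn outside -1 to 1 is refused whole. A call with a gripper value outside its range is refused whole. The fingers move at their own pace and stop on an object; "grip_force" is the grip in N (left out, the last holds). Time passes only in rows, so rows that repeat a pose let the fingers close. It gives the time, the measured TCP pose, the force, the opening and the grip force at its end, in the units of the state.
- get_obs(): the state, without advancing time (a new reading comes with each control period).
- viewer.grab_frame(name): name is "side" or "top"; returns a dict with "pixels" (420x560x3 uint8, red, green, blue), "fovy" (degrees; the focal length in pixels is half the picture's height over the tangent of half this angle, whatever the lens; pixels are square), "cx", "cy" (the principal point, pixels), "world_to_cam" (4x4, takes a point from world to camera coordinates). Camera axes: x right, y up, looking along -z (the intrinsics and any distortion apply to the point x, -y, -z); pixel columns grow to the right and rows downward; lengths in m; the calibration is good to about 2 mm. A picture is of the moment at which its call begins. There is no depth.
- r.hand_in(): hands the job in; it is judged then, once.
Trained networks look in a picture, given as the dict that the camera call returned (one of the last four; its "shot" number tells which), for a name from the list of things; names that differ only in an ending like _2 or _b are one class to them, and where a whole thing is asked for, a point or a joint stands for the part that bears it (a point fixed in the world has none). Each returns a list of dicts, best first, with "score" (0 to 1); they miss things now and then, are a little off and sometimes report something else, mostly with a low value. They report only what shows in the picture. A call takes as long as a camera call.
- viewer.trace(picture, thing): "pixels" (420x560 bool, what is visible of it) and "rect" ([left, top, right, bottom] in pixels, round what is visible of it).
The state is a dict: "clock": time; "joints": joint angles; "qvel": joint speeds; "tau": joint torques, N m; "tcp_pos": TCP position; "orientation": TCP orientation; "contact_force": force on the tool from outside, world axes, zero at the start; "moment": the same for the moment, N m; "grip_width": finger opening in m; "gripper_force": force on a finger pad.
Only numpy, scipy, OpenCV 4.12 (cv2) and the standard library are available. Lean on these libraries where they do the work, as an engineer would, in place of code of your own. Each camera call takes 0.05 s, during which the arm holds its last target. There are 200 camera calls.

## Working session

There is one attempt and no reset: what is moved stays moved. The work goes in short steps, Python scripts to look and compute and a tool call to move; the robot and the scene stay as the last step left them, time stands still between calls to the robot, and variables do not carry over. Pictures are saved under pics/ and viewed, at most 10 in all, crops included, and the job is handed in when it is done.

Besides the shell and the picture viewer there is one more tool, called after "Call:" as name(argument=value, ...), one argument or row to a line, values as JSON. play_rows: Moves the arm, as the interface text tells. Shifts and turns lie within -1 to 1; 1 stands for 0.2 m of shift or pi/2 rad of turn. Its arguments: {"type":"object","properties":{"commands":{"type":"array","items":{"type":"array","items":{"type":"array","items":{"type":"number","minimum":-1,"maximum":1}}}},"grip_force":{"type":"number"}},"required":["commands"]}

```bash
ls; mkdir -p pics; cat > h.py <<'E'
import numpy as np, cv2
from scipy.spatial.transform import Rotation as R
from bench import get_obs, viewer, r
def f(p): return 210/np.tan(np.radians(p["fovy"])/2)
def proj(p,X):
    X=np.atleast_2d(X); c=(np.c_[X,np.ones(len(X))]@np.array(p["world_to_cam"]).T)[:,:3]
    return np.c_[p["cx"]+f(p)*c[:,0]/-c[:,2], p["cy"]-f(p)*c[:,1]/-c[:,2]]
def ray(p,uv):
    T=np.linalg.inv(p["world_to_cam"]); d=np.array([(uv[0]-p["cx"])/f(p),-(uv[1]-p["cy"])/f(p),-1])
    return T[:3,3],T[:3,:3]@d
E
python3 - <<'E'
from h import *
for n in("side","top"):
    p=viewer.grab_frame(n); cv2.imwrite(f"pics/{n}0.png",p["pixels"][:,:,::-1])
    print(n,{k:v for k,v in p.items() if k not in("pixels",)})
    for t in("console","knob_grip","amber_bottle","white_bottle","jar","cup_a"):
        print(t,[(round(d["score"],2),np.round(d["rect"])) for d in viewer.trace(p,t)])
print(get_obs())
E
```

```text
pics
side {'fovy': 48.37924636219363, 'cx': 283.72086419974215, 'cy': 213.32991192120065, 'world_to_cam': array([[ 0.99606646, -0.08746596,  0.0141886 , -0.58650828],
       [ 0.03857353,  0.5721709 ,  0.8192268 , -0.11557861],
       [-0.07977277, -0.81545703,  0.57329411, -1.10254648],
       [ 0.        ,  0.        ,  0.        ,  1.        ]]), 'shot': 1}
console [(0.69, array([208., 205., 323., 305.]))]
knob_grip [(0.87, array([229., 235., 252., 259.])), (0.23, array([313., 230., 376., 250.]))]
amber_bottle [(0.69, array([330., 242., 362., 293.]))]
white_bottle [(0.96, array([244., 288., 273., 345.]))]
jar [(0.65, array([268., 196., 286., 206.])), (0.39, array([312., 225., 378., 248.]))]
cup_a [(0.94, array([157., 271., 183., 297.])), (0.79, array([194., 222., 212., 245.]))]
top {'fovy': 52.151916597595175, 'cx': 278.81405411432087, 'cy': 209.7567512090866, 'world_to_cam': array([[ 0.01664194, -0.99985718, -0.00294338,  0.0516901 ],
       [ 0.97327972,  0.01552516,  0.22909728, -0.595833  ],
       [-0.22901886, -0.00667735,  0.97339908, -0.85114453],
       [ 0.        ,  0. 
[... 505 characters left out ...]
ray([-1.3691307 ,  0.4770127 ,  0.02242268,  1.55540921, -0.0115296 ,
        1.10930659, -0.08313926]), 'qvel': array([-4.81033171e-05, -1.18011985e-03, -6.55769336e-04, -1.72779129e-03,
       -6.50397547e-04, -4.64825403e-04, -1.96433776e-03]), 'tau': array([-3.14055751e-04, -5.96155465e+01,  1.60574533e+00, -2.81501305e+01,
        1.24584575e-02,  1.61800439e-03,  2.75362048e-06]), 'tcp_pos': array([0.20576605, 0.64288179, 0.23129592]), 'orientation': array([-4.84776628e-01, -3.10393456e+00,  7.60500731e-06]), 'contact_force': array([ 0.35303035, -0.24501359,  0.64254937]), 'moment': array([ 0.001005  ,  0.08569129, -0.04404726]), 'gripper_force': 0.0, 'grip_width': 0.08538106241240144}
```

```bash
python3 - <<'E'
from h import *
a=cv2.imread("pics/side0.png");b=cv2.imread("pics/top0.png")
a=cv2.resize(a[190:350,140:400],(800,492),interpolation=cv2.INTER_CUBIC)
b=cv2.resize(b[140:360,230:450],(600,600),interpolation=cv2.INTER_CUBIC)
cv2.imwrite("pics/a1.png",a);cv2.imwrite("pics/b1.png",b)
E
```

```text
(no output)
```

View pics/a1.png

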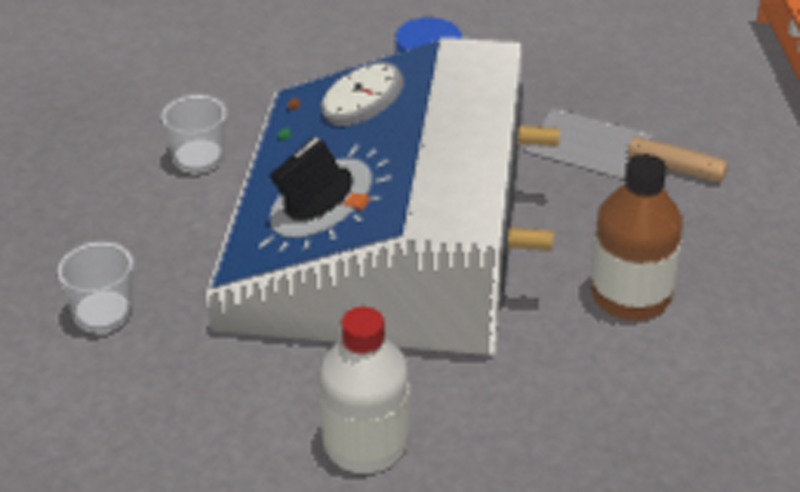

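View pics/b1.png

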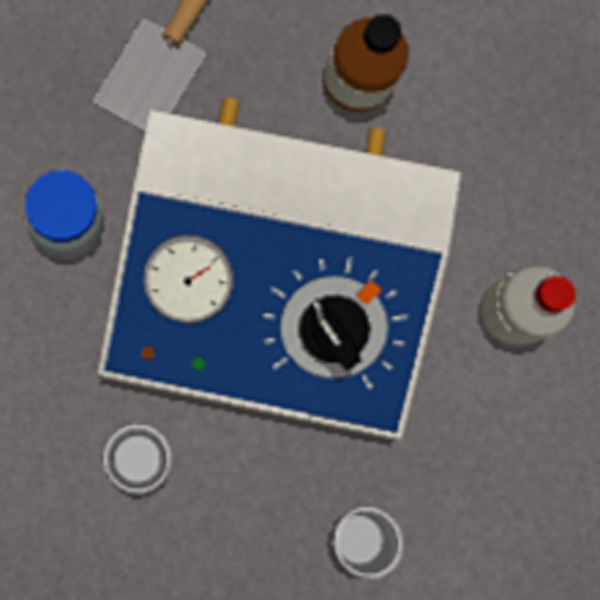

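```bash
cat > fit.py <<'E'
from h import *
from scipy.optimize import least_squares
ph=np.radians(25)
def frame(P):
    x,y,w,u,v=P[:5]; Rc=R.from_euler('z',w).as_matrix(); o=np.array([x,y,0])
    up=Rc@[np.cos(ph),0,np.sin(ph)]; n=Rc@[-np.sin(ph),0,np.cos(ph)]; rt=Rc@[0,-1,0]
    K=o+Rc@[-.1,0,.04]+u*up+v*rt
    return o,Rc,up,n,rt,K
def dirv(t,up,rt): return np.cos(t)*up+np.sin(t)*rt
def pts(P):
    o,Rc,up,n,rt,K=frame(P)
    c=[o+Rc@np.array(q) for q in [(-.1,.12,.04),(-.1,-.12,.04),(.1,.12,.105),(.1,-.12,.105)]]
    return np.array(c+[K, K+.038*dirv(P[6],up,rt)+.006*n, K+.022*dirv(P[5],up,rt)+.041*n, K+.041*n])
if __name__=="__main__":
    pt=viewer.grab_frame("top"); ps=viewer.grab_frame("side")
    ot=np.array([(100,376),(400,438),(147,112),(460,173),(333,328),(369,292),(317,303),(335,342)])*220/600+[230,140]
    os_=np.array([(208,292),(277,93),(520,42),(498,248),(322,197),(357,201),(323,143),(297,157)])*260/800+[140,190]
    os_[[0,1]]=os_[[1,0]]
    def res(P):
        X=pts(P); return np.r_[(proj(pt,X)-ot).ravel(),(proj(ps,X)-os_).ravel()]
    s=least_squares(res,[.6,-.0,-.2,.07,.06,-.3,.7],loss='soft_l1')
    print(s.x.round(4),s.cost); print(res(s.x).reshape(2,8,2).round(1))
    o,Rc,up,n,rt,K=frame(s.x); print("K",K,"n",n,"up",up,"rt",rt); np.save("P.npy",s.x)
    for t in("amber_bottle","white_bottle","jar","cup_a"):
        for d in viewer.trace(pt,t)[:2]:
            q=d["rect"];c,v=ray(pt,[(q[0]+q[2])/2,(q[1]+q[3])/2]); k=(.04-c[2])/v[2]; print(t,round(d["score"],2),(c+k*v).round(3))
E
python3 fit.py
```

```text
[ 0.531  -0.05   -0.1863  0.078   0.048  -0.6282  0.5985] 15.817017421701411
[[[-0.6 -1.4]
  [ 0.7 -1. ]
  [ 1.  -1.4]
  [ 0.1 -1.5]
  [-0.5 -2.2]
  [ 0.2 -0.4]
  [ 2.5  3.5]
  [ 0.4 -1.1]]

 [[-1.6 -0.7]
  [-1.3  0.4]
  [-0.7 -0.1]
  [-0.2 -1.1]
  [-0.2  0. ]
  [-1.5 -0.7]
  [-0.7 -2.2]
  [-0.6 -0.9]]]
K [ 0.49333717 -0.09178739  0.07298434] n [-0.41530885  0.07826079  0.90630779] up [ 0.89063271 -0.16783081  0.42261826] rt [-0.18518081 -0.98270447  0.        ]
amber_bottle 0.62 [ 0.709 -0.128  0.04 ]
white_bottle 0.93 [ 0.515 -0.253  0.04 ]
white_bottle 0.64 [ 0.495 -0.101  0.04 ]
jar 0.97 [0.584 0.117 0.04 ]
jar 0.63 [ 0.713 -0.13   0.04 ]
cup_a 0.76 [0.389 0.059 0.04 ]
cup_a 0.59 [ 0.332 -0.12   0.04 ]
```

```bash
cat > go.py <<'E'
from h import *
import sys
# usage: go.py x y z : shift units in tool axes; bar yaw options
o=get_obs(); Rt=R.from_rotvec(o["orientation"]).as_matrix()
from fit import frame,dirv
P=np.load("P.npy"); _,_,up,n,rt,K=frame(P)
print("t",o["clock"],"tcp",o["tcp_pos"].round(4),"j",o["joints"].round(2),"F",o["contact_force"].round(1),"w",round(o["grip_width"],4),"x",Rt[:,0].round(3),"y",Rt[:,1].round(3))
T=np.array(list(map(float,sys.argv[1:4]))); print("shift",(Rt.T@(T-o["tcp_pos"])/.2).round(3))
for nm,t in (("knob",P[5]),("mark",P[6])):
    d=dirv(t,up,rt); y=np.cross(n,d); 
    for lab,q in (("y-hor",y),("x-hor perp",np.cross([0,0,1],d))):
        a=np.arctan2(q[1],q[0]); b=np.arctan2(Rt[1,1],Rt[0,1]); e=(b-a+np.pi/2)%np.pi-np.pi/2  # turn about tool z(down)
        print(nm,lab,"turn units",round(e/(np.pi/2),3))
E
python3 go.py .480 -.089 .18
```

```text
t 1.0 tcp [0.2058 0.6429 0.2313] j [-1.37  0.48  0.02  1.56 -0.01  1.11 -0.08] F [0.3 0.  0.2] w 0.0855 x [-0.952  0.305  0.   ] y [0.305 0.952 0.   ]
shift [-2.422 -3.067  0.256]
knob y-hor turn units -0.449
knob x-hor perp turn units -0.509
mark y-hor turn units 0.274
mark x-hor perp turn units 0.332
```

Call:
play_rows(
  commands=[
    [[-1, -0.2, -0.25, 0, 0], [-1, -0.4, -0.5, 0, 0], [-1, -0.6, -0.76, 0, 0], [-1, -0.79, -1, 0, 0], [-1, -0.79, -1, 0, 0], [-1, -0.79, -1, 0, 0], [-1, -0.79, -1, 0, 0], [-1, -0.79, -1, 0, 0], [-1, -0.79, -1, 0, 0]],
  ],
)

```text
clock: 1.75
tcp_pos: [0.2953, 0.4048, 0.2318]
orientation: [0.485, 3.104, 0.002]
contact_force: [-0.8, -0.4, 1.0]
grip_width: 0.0855
gripper_force: 0.0
```

```bash
python3 go.py .480 -.089 .18
```

```text
t 1.75 tcp [0.2953 0.4048 0.2318] j [-1.13  0.19  0.08  1.97 -0.02  0.98  0.21] F [-0.8 -0.4  1. ] w 0.0855 x [-0.952  0.305  0.   ] y [0.305 0.952 0.001]
shift [-1.633 -2.069  0.256]
knob y-hor turn units -0.45
knob x-hor perp turn units -0.509
mark y-hor turn units 0.273
mark x-hor perp turn units 0.332
```

Call:
play_rows(
  commands=[
    [[-1, -0.79, -1, 0, -0.2], [-1, -0.79, -1, 0, -0.2], [-1, -0.79, -1, 0, -0.2], [-0.5, -0.79, -1, 0, -0.2], [-0.3, -0.79, -1, 0, -0.2], [0, -0.79, -1, 0, -0.2], [0, -0.79, -1, 0, -0.2], [0, -0.79, -1, 0, -0.2], [0, -0.79, -1, 0, -0.2]],
  ],
)

```text
clock: 2.5
tcp_pos: [0.3851, 0.1672, 0.2315]
orientation: [-0.008, 3.141, 0.001]
contact_force: [-0.1, 0.6, 0.3]
grip_width: 0.0426
gripper_force: 0.0
```

```bash
python3 go.py .480 -.089 .18
```

```text
t 2.5 tcp [0.3851 0.1672 0.2315] j [-0.79  0.04  0.25  2.14 -0.01  0.96  1.03] F [-0.1  0.6  0.3] w 0.0426 x [-1.    -0.005 -0.   ] y [-0.005  1.     0.001]
shift [-0.468 -1.284  0.257]
knob y-hor turn units -0.249
knob x-hor perp turn units -0.308
mark y-hor turn units 0.474
mark x-hor perp turn units 0.532
```

Call:
play_rows(
  commands=[
    [[0, -0.2, -0.5, 0, -0.12], [0, -0.36, -1, 0, -0.25], [0, -0.36, -1, 0, -0.25], [0, -0.36, -1, 0, -0.25], [0, -0.36, -1, 0, -0.25], [0, -0.36, -1, 0, -0.25], [0, -0.36, -1, 0, -0.25], [0, -0.36, -1, 0, -0.25]],
  ],
)

```text
clock: 3.17
tcp_pos: [0.4589, -0.0333, 0.2313]
orientation: [-0.619, 3.08, -0.001]
contact_force: [0.4, 0.4, -0.2]
grip_width: 0.0427
gripper_force: 0.0
```

```bash
python3 go.py .480 -.089 .13
```

```text
t 3.1667 tcp [ 0.4589 -0.0333  0.2313] j [-0.49  0.12  0.47  2.07 -0.06  0.97  1.98] F [ 0.4  0.4 -0.2] w 0.0427 x [-0.922 -0.387 -0.   ] y [-0.387  0.922 -0.   ]
shift [ 0.01  -0.297  0.506]
knob y-hor turn units 0.001
knob x-hor perp turn units -0.059
mark y-hor turn units 0.724
mark x-hor perp turn units 0.782
```

Call:
play_rows(
  commands=[
    [[0, 0.01, -0.15, 0, 0], [0, 0.01, -0.297, 0.1, 0], [0, 0.01, -0.297, 0.25, 0], [0, 0.01, -0.297, 0.4, 0], [0, 0.01, -0.297, 0.5, 0], [0, 0.01, -0.297, 0.5, 0], [0, 0.01, -0.297, 0.5, 0]],
  ],
)

```text
clock: 3.75
tcp_pos: [0.4787, -0.0871, 0.1306]
orientation: [0.625, -3.076, -0.002]
contact_force: [1.7, 1.0, -0.6]
grip_width: 0.0425
gripper_force: 0.0
```

```bash
python3 go.py .480 -.089 .095; python3 - <<'E'
from h import *
ims=[]
for n,(cx,cy) in (("side",(245,245)),("top",(350,260))):
    p=viewer.grab_frame(n)["pixels"][cy-50:cy+50,cx-40:cx+60,::-1]; ims.append(cv2.resize(p,(400,400),interpolation=cv2.INTER_CUBIC))
cv2.imwrite("pics/c.png",np.hstack(ims))
E
```

```text
t 3.75 tcp [ 0.4787 -0.0871  0.1306] j [-0.34  0.33  0.47  2.11 -0.22  0.75  2.24] F [ 1.7  1.  -0.6] w 0.0425 x [-0.921 -0.39   0.002] y [-0.39   0.921  0.001]
shift [-0.003 -0.011  0.178]
knob y-hor turn units 0.003
knob x-hor perp turn units -0.056
mark y-hor turn units 0.726
mark x-hor perp turn units 0.784
```

View pics/c.png

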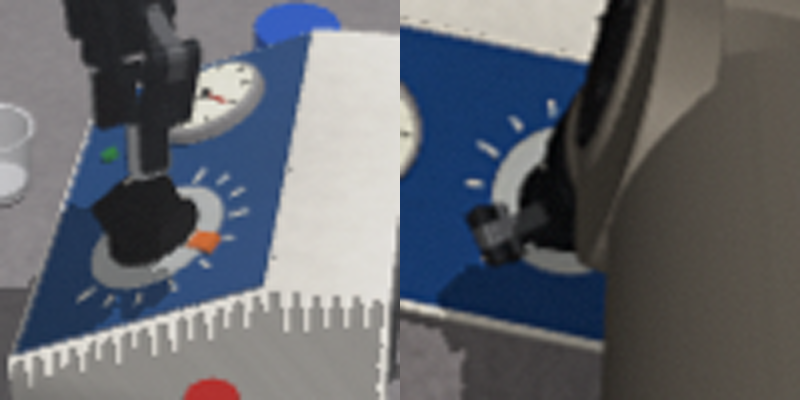

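```bash
python3 - <<'E'
from h import *
from fit import pts
o=get_obs(); y=R.from_rotvec(o["orientation"]).as_matrix()[:,1]; t=o["tcp_pos"]
P=np.load("P.npy"); _n=None
from fit import frame
n=frame(P)[3]; K=frame(P)[5]
for nm,(cx,cy) in (("side",(245,245)),("top",(350,260))):
    p=viewer.grab_frame(nm); X=np.array([t+.021*y,t-.021*y,t,K+.041*n,pts(P)[6]])
    print(nm,((proj(p,X)-[cx-40,cy-50])*4).round())
    cv2.imwrite(f"pics/d_{nm}.png",cv2.resize(p["pixels"][100:300,150:400,::-1],(750,600),interpolation=cv2.INTER_CUBIC))
E
```

```text
side [[114. 126.]
 [145. 169.]
 [129. 147.]
 [124. 181.]
 [157. 157.]]
top [[140. 221.]
 [219. 188.]
 [180. 205.]
 [173. 217.]
 [155. 178.]]
```

View pics/d_side.png

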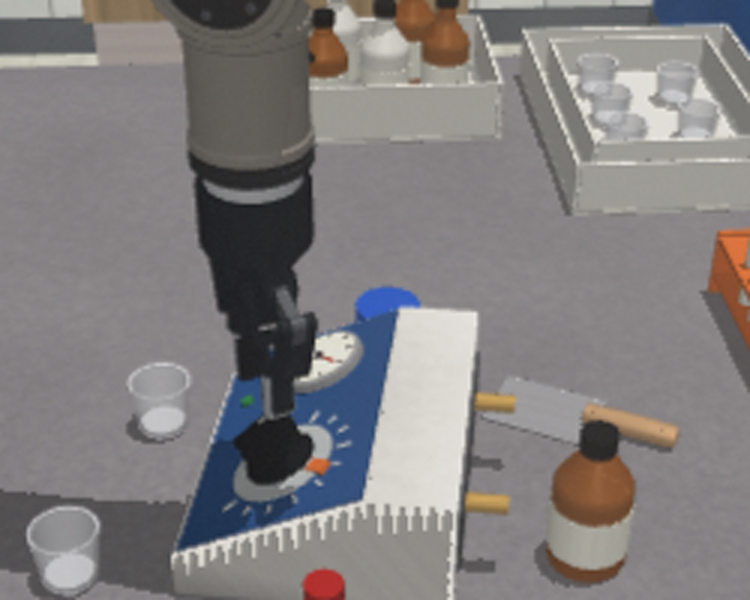

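Call:
play_rows(
  commands=[
    [[0, 0, -0.01, 0.05, 0], [0, 0, -0.01, 0.1, 0], [0, 0, -0.01, 0.14, 0], [0, 0, -0.01, 0.17, 0], [0, 0, -0.01, 0.17, 0], [0, 0, -0.01, 0.17, 0]],
  ],
  grip_force=20,
)

```text
clock: 4.45
tcp_pos: [0.4791, -0.0916, 0.0967]
orientation: [0.619, -3.079, -0.0]
contact_force: [0.0, 0.2, 0.2]
grip_width: 0.0424
gripper_force: 0.0
```

Call:
play_rows(
  commands=[
    [[0.4, 0, 0, 0, 0], [0.7, 0, 0, 0, 0], [1, 0, 0, 0, 0], [1, 0, 0, 0, 0], [1, 0, 0, 0, 0], [1, 0, 0, 0, 0]],
  ],
  grip_force=20,
)

```text
clock: 4.95
tcp_pos: [0.4792, -0.0894, 0.0976]
orientation: [0.622, -3.079, -0.004]
contact_force: [-2.9, 6.6, 3.8]
grip_width: 0.0172
gripper_force: 18.7
```

```bash
python3 go.py .480 -.089 .095
```

```text
t 4.95 tcp [ 0.4792 -0.0894  0.0976] j [-0.31  0.39  0.44  2.14 -0.27  0.67  2.29] F [-2.9  6.6  3.8] w 0.0172 x [-0.922 -0.388 -0.   ] y [-0.388  0.922  0.003]
shift [-0.005  0.     0.013]
knob y-hor turn units 0.002
knob x-hor perp turn units -0.058
mark y-hor turn units 0.725
mark x-hor perp turn units 0.783
```

Call:
play_rows(
  commands=[
    [[1, 0, 0.01, 0, 0.06], [1, 0, 0.01, 0, 0.12], [1, 0, 0.01, 0, 0.18], [1, 0, 0.01, 0, 0.24], [1, 0, 0.01, 0, 0.3], [1, 0, 0.01, 0, 0.36], [1, 0, 0.01, 0, 0.42], [1, 0, 0.01, 0, 0.48], [1, 0, 0.01, 0, 0.54], [1, 0, 0.01, 0, 0.6], [1, 0, 0.01, 0, 0.66], [1, 0, 0.01, 0, 0.66]],
  ],
  grip_force=20,
)

```text
clock: 5.95
tcp_pos: [0.4793, -0.0897, 0.098]
orientation: [0.994, 2.979, 0.001]
contact_force: [-2.7, -0.3, 5.4]
grip_width: 0.0144
gripper_force: 50.3
```

```bash
python3 go.py .480 -.089 .095;  python3 - <<'E'
from h import *
ims=[]
for n,(cx,cy) in (("side",(245,245)),("top",(350,260))):
    p=viewer.grab_frame(n)["pixels"][cy-50:cy+50,cx-40:cx+60,::-1]; ims.append(cv2.resize(p,(400,400),interpolation=cv2.INTER_CUBIC))
cv2.imwrite("pics/e.png",np.hstack(ims))
E
```

```text
t 5.95 tcp [ 0.4793 -0.0897  0.098 ] j [-0.52  0.44  0.72  2.15 -0.46  0.7   1.44] F [-2.7 -0.3  5.4] w 0.0144 x [-0.8    0.6   -0.001] y [0.6   0.8   0.001]
shift [-0.001  0.005  0.015]
knob y-hor turn units -0.662
knob x-hor perp turn units -0.722
mark y-hor turn units 0.061
mark x-hor perp turn units 0.119
```

View pics/e.png

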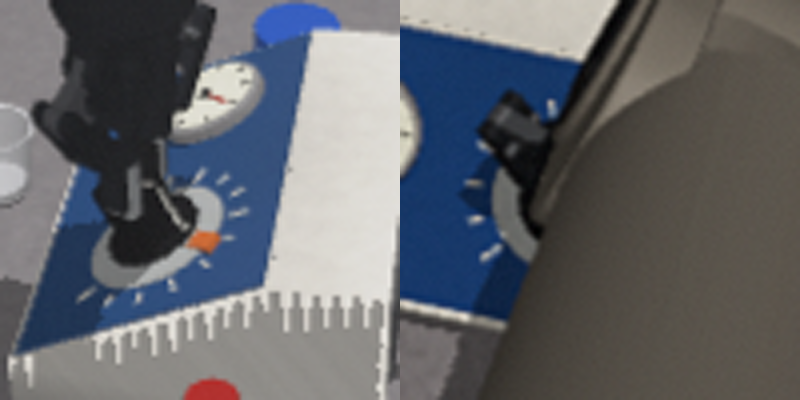

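```bash
cat > line.py <<'E'
from h import *
from fit import frame,dirv
P=np.load("P.npy"); o,Rc,up,n,rt,K=frame(P)
p=viewer.grab_frame("side"); off=[205,195]
for pull in (0,.012):
  for t in (.4,.5,.6,.7):
    d=dirv(t,up,rt)+0; X=np.array([K+(h+pull)*n+q*d for q,h in((0,.041),(.022,.041),(.022,.010))])
    print(pull,t,((proj(p,X)-off)*4).round().tolist())
print("mark",((proj(p,np.array([K+q*dirv(P[6],up,rt)+.006*n for q in (.03,.038,.046)]))-off)*4).round().tolist())
E
python3 line.py; python3 - <<'E'
import cv2; a=cv2.imread("pics/e.png")[110:290,80:260]; cv2.imwrite("pics/e2.png",cv2.resize(a,(600,600),interpolation=cv2.INTER_CUBIC))
E
```

```text
0 0.4 [[124.0, 181.0], [154.0, 180.0], [180.0, 223.0]]
0 0.5 [[124.0, 181.0], [152.0, 183.0], [178.0, 226.0]]
0 0.6 [[124.0, 181.0], [150.0, 186.0], [176.0, 229.0]]
0 0.7 [[124.0, 181.0], [147.0, 189.0], [173.0, 231.0]]
0.012 0.4 [[113.0, 164.0], [144.0, 163.0], [170.0, 207.0]]
0.012 0.5 [[113.0, 164.0], [142.0, 166.0], [168.0, 210.0]]
0.012 0.6 [[113.0, 164.0], [139.0, 169.0], [166.0, 212.0]]
0.012 0.7 [[113.0, 164.0], [136.0, 172.0], [163.0, 215.0]]
mark [[188.0, 236.0], [198.0, 239.0], [208.0, 241.0]]
```

View pics/e2.png

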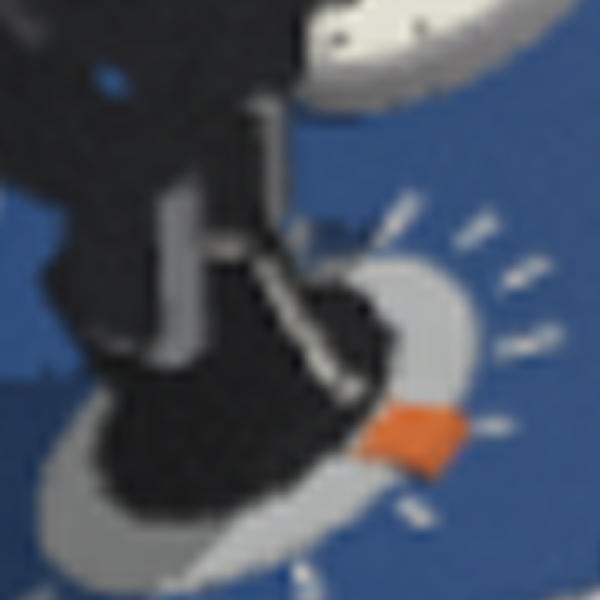

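Call:
play_rows(
  commands=[
    [[1, 0, 0, 0, 0.04], [1, 0, 0, 0, 0.075], [1, 0, 0, 0, 0.075], [1, 0, 0, 0, 0.075], [1, 0, 0, 0, 0.075], [1, 0, 0, 0, 0.075], [1, 0, 0, 0, 0.075]],
  ],
  grip_force=40,
)

```text
clock: 6.68
tcp_pos: [0.4792, -0.0896, 0.0982]
orientation: [1.161, 2.919, 0.002]
contact_force: [-4.0, 0.5, 10.0]
grip_width: 0.0145
gripper_force: 58.7
```

```bash
python3 go.py .474 -.088 .110;  python3 - <<'E'
from h import *
p=viewer.grab_frame("side")["pixels"]
cv2.imwrite("pics/f.png",cv2.resize(p[222:268,225:271,::-1],(600,600),interpolation=cv2.INTER_CUBIC))
from fit import frame
o=get_obs(); print("pull 14mm shift",R.from_rotvec(o["orientation"]).inv().apply(frame(np.load("P.npy"))[3]*.014)/.2)
E
```

```text
t 6.6833 tcp [ 0.4792 -0.0896  0.0982] j [-0.54  0.45  0.75  2.15 -0.48  0.71  1.35] F [-4.   0.5 10. ] w 0.0145 x [-0.727  0.687  0.   ] y [0.687 0.727 0.002]
shift [ 0.024 -0.012 -0.059]
knob y-hor turn units -0.734
knob x-hor perp turn units -0.794
mark y-hor turn units -0.011
mark x-hor perp turn units 0.047
pull 14mm shift [ 0.02489755 -0.01589213 -0.063463  ]
```

View pics/f.png

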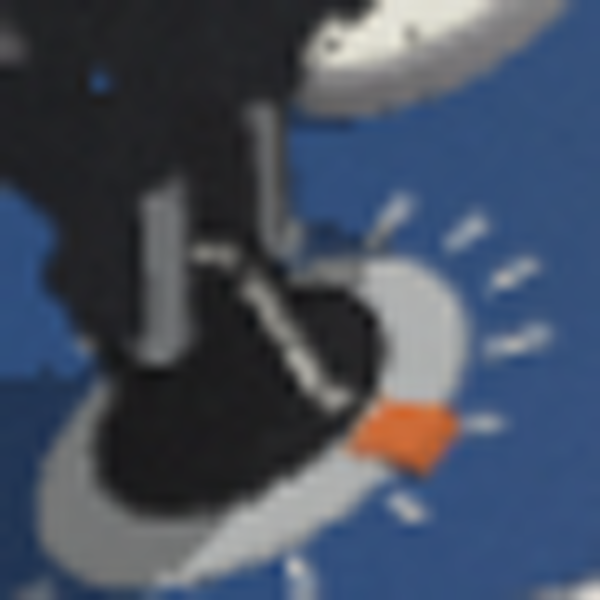

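Call:
play_rows(
  commands=[
    [[1, 0, 0, 0, 0.02], [1, 0, 0, 0, 0.02], [1, 0.004, -0.002, -0.01, 0.02], [1, 0.008, -0.005, -0.02, 0.02], [1, 0.012, -0.008, -0.03, 0.02], [1, 0.016, -0.01, -0.04, 0.02], [1, 0.02, -0.013, -0.05, 0.02], [1, 0.024, -0.015, -0.06, 0.02], [1, 0.026, -0.017, -0.068, 0.02], [1, 0.026, -0.017, -0.068, 0.02], [1, 0.026, -0.017, -0.068, 0.02], [1, 0.026, -0.017, -0.068, 0.02]],
  ],
  grip_force=60,
)

```text
clock: 7.73
tcp_pos: [0.4735, -0.0886, 0.11]
orientation: [1.206, 2.898, -0.002]
contact_force: [10.6, -3.0, -25.1]
grip_width: 0.0141
gripper_force: 60.3
```

```bash
python3 go.py .474 -.088 .110;  python3 - <<'E'
from h import *
p=viewer.grab_frame("side")["pixels"]
cv2.imwrite("pics/g.png",cv2.resize(p[222:268,225:271,::-1],(600,600),interpolation=cv2.INTER_CUBIC))
E
```

```text
t 7.7333 tcp [ 0.4735 -0.0886  0.11  ] j [-0.58  0.43  0.79  2.16 -0.46  0.73  1.3 ] F [ 10.6  -3.  -25.1] w 0.0141 x [-0.705  0.709 -0.003] y [ 0.709  0.705 -0.   ]
shift [0.    0.004 0.   ]
knob y-hor turn units -0.754
knob x-hor perp turn units -0.813
mark y-hor turn units -0.031
mark x-hor perp turn units 0.027
```

View pics/g.png

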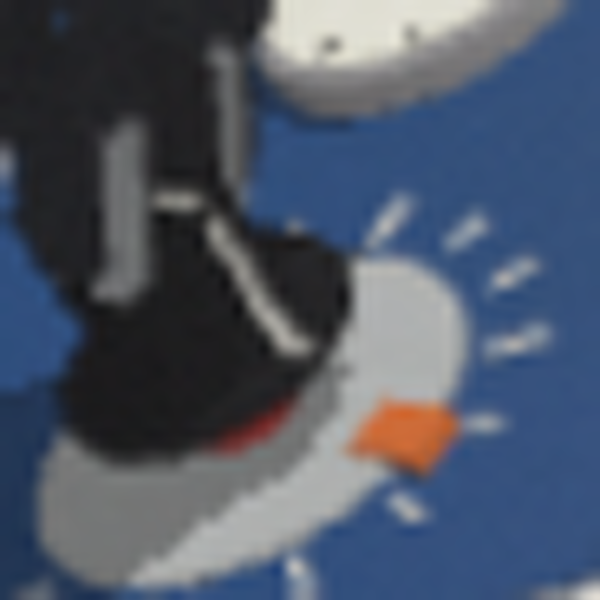

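Call:
play_rows(
  commands=[
    [[0, 0, 0, 0, 0], [0, 0, 0, 0, 0], [0, 0, 0, 0, 0], [0, 0, 0, 0, 0], [0, 0, 0, -0.1, 0], [0, 0, 0, -0.25, 0], [0, 0, 0, -0.4, 0], [0, 0, 0, -0.6, 0], [0, 0, 0, -0.6, 0], [0, 0, 0, -0.6, 0]],
  ],
)

```text
clock: 8.62
tcp_pos: [0.4738, -0.0885, 0.2328]
orientation: [1.206, 2.898, 0.005]
contact_force: [0.3, 0.1, -1.1]
grip_width: 0.0427
gripper_force: 0.0
```

```bash
python3 go.py .474 -.088 .110; python3 line.py;  python3 - <<'E'
from h import *
p=viewer.grab_frame("side")["pixels"]
cv2.imwrite("pics/h.png",cv2.resize(p[222:268,225:271,::-1],(600,600),interpolation=cv2.INTER_CUBIC))
E
```

```text
t 8.6167 tcp [ 0.4738 -0.0885  0.2328] j [-0.78  0.21  0.97  2.05 -0.22  0.98  1.09] F [ 0.3  0.1 -1.1] w 0.0427 x [-0.705  0.709 -0.002] y [0.709 0.705 0.004]
shift [ 0.002 -0.     0.614]
knob y-hor turn units -0.754
knob x-hor perp turn units -0.814
mark y-hor turn units -0.031
mark x-hor perp turn units 0.027
0 0.4 [[124.0, 181.0], [154.0, 180.0], [180.0, 223.0]]
0 0.5 [[124.0, 181.0], [152.0, 183.0], [178.0, 226.0]]
0 0.6 [[124.0, 181.0], [150.0, 186.0], [176.0, 229.0]]
0 0.7 [[124.0, 181.0], [147.0, 189.0], [173.0, 231.0]]
0.012 0.4 [[113.0, 164.0], [144.0, 163.0], [170.0, 207.0]]
0.012 0.5 [[113.0, 164.0], [142.0, 166.0], [168.0, 210.0]]
0.012 0.6 [[113.0, 164.0], [139.0, 169.0], [166.0, 212.0]]
0.012 0.7 [[113.0, 164.0], [136.0, 172.0], [163.0, 215.0]]
mark [[188.0, 236.0], [198.0, 239.0], [208.0, 241.0]]
```

View pics/h.png

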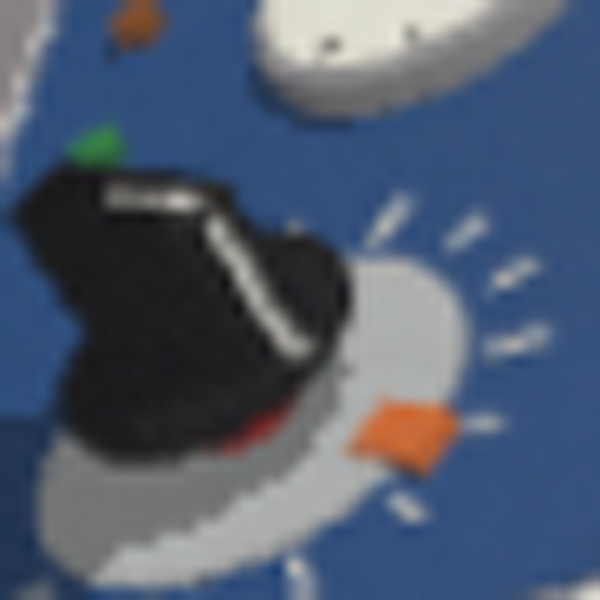

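```bash
python3 -c "
from bench import r
print(r.hand_in())"
```

```text
the job is handed in; nothing more can be done
None
```

The knob's white line is at the orange mark, the knob is pulled out about 12 mm to its stop and let go, and the job was handed in at about 9 s; hand-in returned no verdict, and I did not re-measure the bottles, cups, jar and spatula at the end, though the arm passed well clear of them.

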